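# Lock the rotary circuit-board holder

## Robot

A 6-joint arm with a two-finger parallel gripper is mounted at the origin on the work surface. World frame = base frame: x ahead of the robot, y to its left, z up, the work surface at z = 0. Lengths are in m, angles in degrees, forces in N, time in s.
With the tool pointing down it reaches from about 0.4 to 0.825 m from the base axis. Payload 7 kg.
Tool frame: the origin (TCP) lies between the finger pads; the fingertips stand 14 mm ahead of it and the grasp point (between the pads) lies 5 mm behind it (r.tips_ahead is the distance from the TCP to the fingertips, in m); z points along the fingers, y is the direction in which the jaws open and shut (so a half turn about z gives the same grasp; the last joint's range is limited). The gripper opens to 88 mm and grips with 3 to 60 N. Pads are 19 mm wide; open, the fingers measure 130 mm over their backs; the gripper's body (78 mm by 193 mm) begins 47 mm behind the grasp point.
Start: joints at [88.184, 20.546, 0.682, 0, -70.136, -16.507], TCP at [0.212, 0.641, 0.241] pointing down, gripper open.
Joint ranges: [-176.03, 176.03], [-82.01, 121.73], [-58.28, 71.71], [-173.87, 95.51], [-174.79, -0.11], [-173.66, 173.66]. Speed limits (degrees/s): [136.94, 136.94, 172.46, 180, 180, 180].

## Interface

Orientations are given as [roll, pitch, yaw] about the fixed x, y, z axes, in that order (R = Rz(yaw) Ry(pitch) Rx(roll)).
In Python, from plant import r gives the robot as it stands.
- The arm moves only by the tool apply_moves, never from a script. Its arguments are lists of equal length, an entry for each row: "slide": the shift along the tool's x, y, z as a fraction of full scale, a list of three; "turn": the turn, a rotation vector about the tool's x, y, z as a fraction of full scale, a list of three; "jaw": the closure, from 0 (fully open) to 1 (shut). In form: {"slide": [[dx, dy, dz], ...], "turn": [[wx, wy, wz], ...], "jaw": [jaw, ...]}. A call has 1 to 8 rows; each row shifts and turns the commanded pose from where the row before left it, along the tool's axes as they then stand; what a row does not reach is not made up. Full scale, the value 1, is 0.1 m for a shift and 1.5 rad for a turn. A row lasts 1/10 s, in which the tool goes at most 50 mm and 8.59 degrees, less where a joint would pass 70% of its speed; a pose out of reach is approached as far as the arm can. A call with a number of a shift or a turn outside -1 to 1 is refused whole. A call with a gripper value outside its range is refused whole. The fingers move at their own pace and stop on an object; "newtons" is the grip in N (left out, the last holds). Time passes only in rows, so rows that do not move let the fingers close. It gives the time, the measured TCP pose, the force and the opening at its end, in the units of the state.
- r.get_state(): the state, without advancing time (a new reading comes with each control period).
- r.capture(name): name is "scene" or "side" or "wrist"; returns a dict with "pixels" (384x512x3 uint8, blue, green, red), "depth" (384x512 float32, m along the optical axis (not along the pixel's ray), 0 where there is no reading), "fx", "fy", "cx", "cy" (pixels), "rvec" (rotation vector, rad) and "tvec" (3), from world to camera coordinates, as OpenCV has them. Camera axes: x right, y down, z forward; pixel columns grow to the right and rows downward; lengths in m; the calibration is good to about 2 mm. A picture is of the moment at which its call begins.
- r.close_job(): hands the job in, once; it reports no verdict.
The state is a dict: "time_s": time; "joints": joint angles; "qd": joint speeds; "joint_torque": joint torques, N m; "tcp_pos": TCP position; "eef_rot": TCP orientation; "contact_force": force on the tool from outside, world axes, zero at the start; "moment": the same for the moment, N m; "gripper_width": finger opening in m.
Only numpy, scipy, OpenCV 4.12 (cv2) and the standard library are available. Lean on these libraries where they do the work, as an engineer would, in place of code of your own. Each camera call takes 0.05 s, during which the arm holds its last target.

## Task

Lock the soldering turntable: push its upright post round until the slot in the rim faces the locking bar, then push the bar by its thumb tab fully home into the slot, and let go. Only push, gently: do not grip the post or the tab. Leave the round circuit board lying in its place on the turntable, and do not pick up or shift the spool, the jar or the screwdriver.

Things in the scene. Friction and masses are not known exactly. Their poses are not given: they have to be found in the camera images.
- holder: Fixed rotary board holder: a bare steel base plate 190 x 265 x 12 mm, screwed to the bench. Origin on the bench top under the turntable's axis; z up; its y axis points from the turntable's axis along the locking bar to the thumb tab (the bar slides along -y). The plate reaches from y = -95 to +170 mm and x = -95 to +95 mm. Two aluminium guide cheeks stand either side of the bar, from y = 91 to 151 mm, x to 22 mm either side, tops 38 mm above the bench with their screw heads.
- axis (a point): Point on the turntable's axis at the level of its upper face, 30 mm above the bench.
- turntable (a joint): Angle of the turntable, a black disc 150 mm across and 10 mm thick (20 to 30 mm above the bench) on an upright axis: rad, growing counter-clockwise seen from above. At 0 and again at 6.283 the slot faces the bar squarely. Stops at -0.4 and 6.7. Stiff enough to stay where it is left (about 1 N at the post turns it).
- slot (a point): Middle of the mouth of the only slot in the turntable's rim, at the upper face, 75 mm from the axis. The slot is open at the rim, 18 mm wide, 30 mm deep towards the axis, with parallel sides. It turns with the disc.
- post (a point): Centre of the top of the steel turning post, an upright pin 12 mm in diameter standing on the turntable 62 mm from its axis, diametrically opposite the slot; its top is 75 mm above the bench, 45 mm above the disc (8 mm radius foot, 4 mm high). It turns with the disc and is for pushing sideways, round its circle about the axis: a push along the radius only jams. Nothing else on the disc rises above 42 mm over the bench.
- bar (a joint): Travel of the steel locking bar towards the turntable's axis, m: 0 drawn back to its stop, 0.038 fully home at its stop. The rim stops it at about 0.011 unless the slot faces it. It stays where it is left (slides at about 2.5 N, no spring).
- nose (a point): Front of the bar's round nose, at the level of the bar's upper face, 31 mm above the bench. The bar is 14 mm wide and 12 mm thick, its nose a half round of 7 mm radius that centres itself in the slot when it is up to about 4 mm off. It is 86 mm from the turntable's axis at travel 0 and 48 mm when home.
- tab (a point): Middle of the top edge of the outer face (the face away from the turntable) of the thumb tab on the bar: an upright steel plate 26 mm wide across the bar, 10 mm thick along it, between 39 and 77 mm above the bench. It is pushed on this outer face towards the turntable. It moves with the bar: 138 mm from the turntable's axis at travel 0, 100 mm when home.
- board: Round green circuit board 86 mm in diameter, 3 mm thick with parts up to 6 mm high on top, lying loose on the middle of the turntable between three small pins (tops 36 mm above the bench). Origin at the centre of its underside. It rides round with the turntable and must stay there.
- spool: Bystander: a metal solder spool standing upright, 54 mm across, 44 mm high, loose. Origin at the centre of its underside.
- jar: Bystander: a small amber flux jar with a black cap, 48 mm across, 50 mm high, loose. Origin at the centre of its underside.
- screwdriver: Bystander: a screwdriver 150 mm long lying on the bench, loose. Its x axis runs from handle to tip; origin at its middle, on the bench.
Not all that is in view belongs to the job. What is meant by the board is not red, and is the larger of those in its own colour.

How it is judged (in metres and radians):
On the way, in this order (a step that is already met when the one before it is completed fails the run):
1. the slot is turned to face the bar while the bar is still drawn back (x of slot in the frame of holder between -0.008 and 0.008 m and y of slot in the frame of holder above 0.06 m and value of joint bar below 0.015 m).
2. the bar is pushed fully home into the slot (x of slot in the frame of holder between -0.004 and 0.004 m and y of slot in the frame of holder above 0.06 m and value of joint bar above 0.034 m), for 0.2 s.
At the end, for the whole second after the job is handed in: The slot faces the bar (its mouth within 4 mm of the bar's line), the bar is home (travel over 34 of 38 mm) and at rest, and the board lies flat on the turntable, within 8 mm of its axis (all of step 2 and velocity of joint bar below 0.005 m/s and linear speed of board below 0.02 m/s and z of board in the frame of holder between 0.027 and 0.034 m and horizontal distance between board and axis below 0.008 m); the robot touches nothing.
It fails at once if the circuit board is lifted off the turntable (z of board in the frame of holder above 0.042 m).
It fails at once if the turntable or its post is gripped or struck (over 30 N) (contact force between the fingers and turntable above 30 N).
It fails at once if the bar or its tab is gripped or struck (over 30 N) (contact force between the fingers and bar above 30 N).
It fails at once if the spool, the jar or the screwdriver is picked up or shifted by more than 30 mm (distance of any of spool, jar, screwdriver from where it was at the start of the episode above 0.03 m).
It also fails if it takes over 54 s, if anything falls off the work surface, if the arm or the gripper's body presses on something with over 40 N, if the wrist force passes 120 N, or if a joint passes its speed limit or range.

## Working session

There is one attempt and no reset: what is moved stays moved. The work goes in short steps, Python scripts to look and compute and a tool call to move; the robot and the scene stay as the last step left them, time stands still between calls to the robot, and variables do not carry over. Pictures are saved under pics/ and viewed, and the job is handed in when it is done.

Besides the shell and the picture viewer there is one more tool, called after ">>>" by a JSON object that holds its "name" and its "arguments". apply_moves: Moves the arm, as the interface text tells. Shift numbers are shares of 0.1 m and turn numbers shares of 1.5 rad, none past 1 either way. Its arguments: {"type":"object","properties":{"slide":{"type":"array"},"turn":{"type":"array"},"jaw":{"type":"array"},"newtons":{"type":"number"}},"required":["slide","turn","jaw"]}

```bash
ls; mkdir -p pics; cat > h.py <<'E'
import numpy as np, cv2, pickle
from plant import r
def cap(n,tag):
    c=r.capture(n); cv2.imwrite(f'pics/{tag}.png',c['pixels']); pickle.dump(c,open(f'{tag}.pkl','wb')); return c
def load(tag): return pickle.load(open(f'{tag}.pkl','rb'))
def ray(c,u,v):
    R,_=cv2.Rodrigues(np.array(c['rvec'],float)); t=np.array(c['tvec'],float).ravel()
    d=R.T@np.array([(u-c['cx'])/c['fx'],(v-c['cy'])/c['fy'],1]); return -R.T@t,d
def atz(c,u,v,z):
    o,d=ray(c,u,v); return o+d*(z-o[2])/d[2]
def dep(c,u,v):
    o,d=ray(c,u,v); return o+d*float(c['depth'][int(v),int(u)])
def proj(c,p):
    q,_=cv2.projectPoints(np.array(p,float).reshape(-1,3),np.array(c['rvec'],float),np.array(c['tvec'],float),np.array([[c['fx'],0,c['cx']],[0,c['fy'],c['cy']],[0,0,1.]]),None); return q.reshape(-1,2)
E
python3 - <<'E'
from h import *
print(r.get_state())
for n in ['scene','side','wrist']:
    c=cap(n,n+'0'); print(n,ray(c,256,192))
ims=[cv2.imread(f'pics/{n}0.png') for n in ['scene','side','wrist']]
E
```

```text
pics
{'time_s': 0.0, 'joints': array([ 8.81839697e+01,  2.05919348e+01,  6.34106613e-01, -1.95927331e-02,
       -7.01352027e+01, -1.65067132e+01]), 'qd': array([0.01112053, 0.02003097, 0.04788684, 0.0360099 , 0.03165813,
       0.02475799]), 'joint_torque': array([ 1.67765702e-04, -5.82711446e+01,  2.93071425e+01,  6.99704468e+00,
        7.23727353e-03, -1.47802734e-04]), 'tcp_pos': array([0.21208187, 0.64033394, 0.23962121]), 'eef_rot': array([ 1.79905570e+02, -8.77586819e-03, -1.83294089e+01]), 'contact_force': array([ 0.07959907,  0.42765863, -0.68870857]), 'moment': array([ 0.02525241, -0.03752946,  0.0066485 ]), 'gripper_width': 0.08755907244125898}
scene (array([ 0.98604781, -0.40605148,  0.71834897]), array([-0.53169366,  0.37801187, -0.75798805]))
side (array([0.23494605, 0.42847168, 0.47045949]), array([ 0.46160685, -0.70563995, -0.53767789]))
wrist (array([0.28644224, 0.61583367, 0.3836333 ]), array([-0.27647317,  0.086493  , -0.95712909]))
```

View pics/scene0.png

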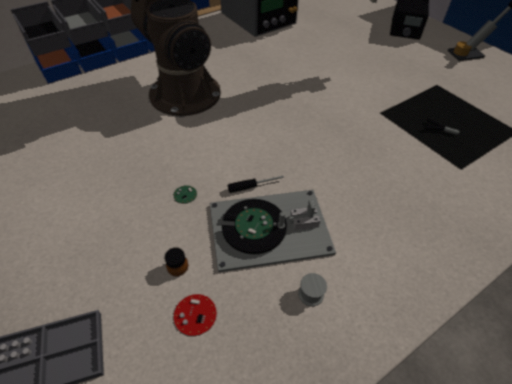

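View pics/side0.png

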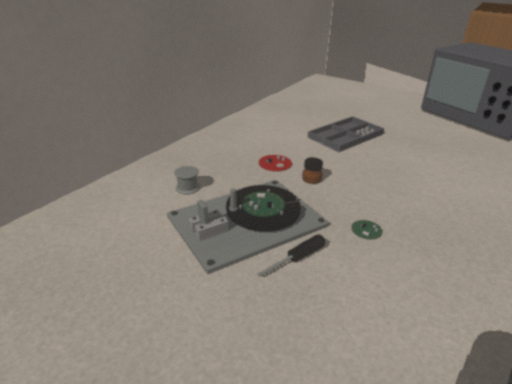

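View pics/wrist0.png

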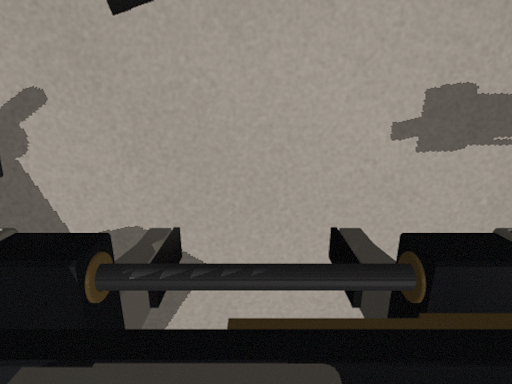

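Scene view: the holder plate is around (270,230), with the disc at (254,226) and the tab and cheeks at (305,213). There are three round boards: the green one on the disc (254,223), a smaller loose green one (185,194) and a red one (195,314). The one on the disc is the larger green board, so it fits the description. I'll check it in enlarged crops.

```bash
python3 - <<'E'
from h import *
a=cv2.imread('pics/scene0.png')[180:275,200:340]; cv2.imwrite('pics/sc_crop.png',cv2.resize(a,None,fx=5.6,fy=5.6,interpolation=cv2.INTER_CUBIC))
a=cv2.imread('pics/side0.png')[170:275,160:335]; cv2.imwrite('pics/si_crop.png',cv2.resize(a,None,fx=4.5,fy=4.5,interpolation=cv2.INTER_CUBIC))
E
```

```text
(no output)
```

View pics/sc_crop.png

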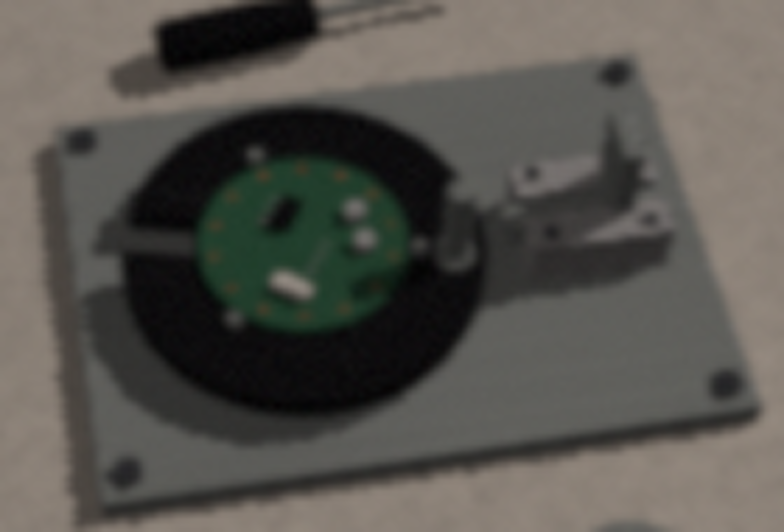

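View pics/si_crop.png

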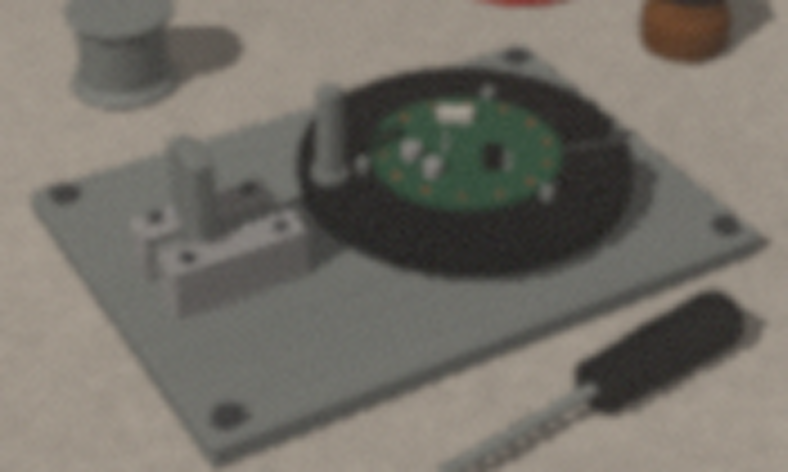

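```bash
cat > fit.py <<'E'
from h import *
from scipy.optimize import least_squares
def H(p,q):
    q=np.atleast_2d(np.array(q,float)); c,s=np.cos(p[2]),np.sin(p[2])
    return np.c_[p[0]+c*q[:,0]-s*q[:,1],p[1]+s*q[:,0]+c*q[:,1],q[:,2]]
def pts(a,f,o): return np.array(a,float)/f+np.array(o)
E
python3 - <<'E'
from fit import *
K=np.array([[-95,-95,12],[-95,170,12],[95,170,12],[95,-95,12]])/1000
a=pts([[55,128],[635,57],[762,408],[103,508]],5.6,(200,180))
b=pts([[768,240],[215,460],[33,197],[512,45]],4.5,(160,170))
sc,si=load('scene0'),load('side0')
for nm,c,uv in (('sc',sc,a),('si',si,b)): print(nm,[np.round(atz(c,*x,.012),4) for x in uv])
def res(p): return np.r_[(proj(sc,H(p,K))-a).ravel(),(proj(si,H(p,K))-b).ravel()]
P=[atz(sc,*x,.012)[:2] for x in a]; d=P[1]-P[0]
s=least_squares(res,[*np.mean(P,0),np.arctan2(-d[0],d[1])])
print(s.x,np.degrees(s.x[2]),res(s.x).reshape(-1,2).round(1))
np.save('hold.npy',s.x)
p=s.x
Q=np.array([[0,62,75],[0,138,77],[0,-75,30],[0,0,36]])/1000
for c,n in((sc,'scene0'),(si,'side0')):
    im=cv2.imread(f'pics/{n}.png'); 
    im=cv2.resize(im,None,fx=4,fy=4,interpolation=cv2.INTER_CUBIC)
    for u in proj(c,H(p,Q)): cv2.circle(im,tuple(int(x*4+2) for x in u),4,(0,0,255),1)
    th=np.linspace(0,2*np.pi,200); 
    for u in proj(c,H(p,np.c_[.075*np.cos(th),.075*np.sin(th),th*0+.03])): cv2.circle(im,tuple(int(x*4+2) for x in u),1,(0,255,255),-1)
    m=proj(c,H(p,[[0,.03,.03]]))[0]*4
    x0,y0=int(m[0]-350),int(m[1]-250); cv2.imwrite(f'pics/{n}_ov.png',im[y0:y0+500,x0:x0+700])
print(H(p,Q))
# others
for n,u,v,z in (('spool',312,283,.044),('jar',176,257,.05),('sd',255,184,.012)): print(n,atz(sc,u,v,z))
E
```

```text
sc [array([ 0.4561, -0.1677,  0.012 ]), array([0.5671, 0.0704, 0.012 ]), array([ 0.7365, -0.0077,  0.012 ]), array([ 0.6279, -0.246 ,  0.012 ])]
si [array([ 0.4463, -0.1637,  0.012 ]), array([0.5562, 0.0766, 0.012 ]), array([ 0.7272, -0.0034,  0.012 ]), array([ 0.6239, -0.2397,  0.012 ])]
[ 0.57678922 -0.12001845 -0.42355359] -24.26783305956815 [[-1.  -1.3]
 [-0.7 -2.3]
 [ 0.2 -1.8]
 [-0.7 -1.3]
 [-1.4 -1.8]
 [-0.8 -1.9]
 [-2.  -1.2]
 [ 1.2 -1.1]]
[[ 0.60227138 -0.06349713  0.075     ]
 [ 0.63350758  0.00578707  0.077     ]
 [ 0.54596402 -0.18839101  0.03      ]
 [ 0.57678922 -0.12001845  0.036     ]]
spool [ 0.77255509 -0.11318985  0.044     ]
jar [ 0.57059649 -0.31072584  0.05      ]
sd [ 0.46684158 -0.04052787  0.012     ]
```

```bash
python3 -c "
import cv2,numpy as np
a=cv2.imread('pics/scene0_ov.png');b=cv2.imread('pics/side0_ov.png');print(a.shape,b.shape)
m=np.vstack([a,b]);cv2.imwrite('pics/ov.png',cv2.resize(m,None,fx=.6,fy=.6))"
```

```text
(500, 700, 3) (500, 700, 3)
```

View pics/ov.png

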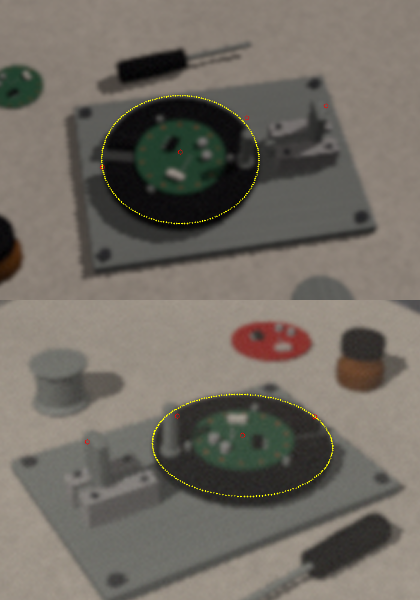

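```bash
python3 - <<'E'
from fit import *
sc,si=load('scene0'),load('side0')
for n,c,L in (('sc',sc,[(230,290),(270,300),(240,260),(320,240),(300,245)]),('si',si,[(140,250),(240,280),(190,240),(230,245),(215,250)])):
    for u,v in L: print(n,u,v,dep(c,u,v).round(4))
E
```

```text
sc 230 290 [ 6.743e-01 -2.465e-01  3.000e-04]
sc 270 300 [ 0.7386 -0.1897 -0.0019]
sc 240 260 [ 0.6312 -0.1933  0.0105]
sc 320 240 [ 0.6896 -0.0134  0.0093]
sc 300 245 [ 0.6762 -0.0618  0.0135]
si 140 250 [ 0.7019  0.0926 -0.0015]
si 240 280 [ 0.5103  0.0498 -0.0014]
si 190 240 [0.6372 0.0301 0.0102]
si 230 245 [ 0.569  -0.0006  0.0103]
si 215 250 [0.5822 0.0259 0.0108]
```

```bash
cat > mv.py <<'E'
from fit import *
from scipy.spatial.transform import Rotation as Ro
def to(x,y,z,yaw=None):
    s=r.get_state(); R=Ro.from_euler('xyz',s['eef_rot'],degrees=True)
    d=R.inv().apply(np.array([x,y,z])-s['tcp_pos'])*10
    print('slide total (0.1m units, tool)',d.round(3))
    if yaw is not None:
        w=(R.inv()*Ro.from_euler('xyz',[180,0,yaw],degrees=True)).as_rotvec(); print('turn total',(w/1.5).round(3),np.degrees(w).round(1))
def wl(p):
    p0=np.load('hold.npy'); return H(p0,p)
E
python3 -c "
from mv import *
to(.56,-.10,.24,-24.3)"
```

```text
slide total (0.1m units, tool) [5.631 5.935 0.007]
turn total [ 0.001 -0.     0.069] [ 0.1 -0.   6. ]
```

>>> {"name": "apply_moves", "arguments": {"slide": [[0.15,0.16,0],[0.33,0.35,0],[0.33,0.35,0],[0.33,0.35,0],[0.33,0.35,0],[0.33,0.35,0],[0.33,0.35,0],[0.33,0.35,0]], "turn": [[0,0,0],[0,0,0],[0,0,0],[0,0,0],[0,0,0],[0,0,0],[0,0,0],[0,0,0]], "jaw": [1,1,1,1,1,1,1,1]}}

```text
time_s: 0.95
tcp_pos: [0.364, 0.3137, 0.2406]
eef_rot: [-180.0, 0.0, -18.3]
contact_force: [2.4, 0.1, -0.2]
gripper_width: 0.0289
```

>>> {"name": "apply_moves", "arguments": {"slide": [[0.33,0.35,0],[0.33,0.35,0],[0.33,0.35,0],[0.33,0.35,0],[0.33,0.35,0],[0.33,0.35,0],[0.33,0.35,0],[0.33,0.35,0]], "turn": [[0,0,0],[0,0,0],[0,0,0],[0,0,0],[0,0,0],[0,0,0],[0,0,0],[0,0,0]], "jaw": [1,1,1,1,1,1,1,1]}}

```text
time_s: 1.75
tcp_pos: [0.5267, -0.0351, 0.2406]
eef_rot: [-180.0, -0.0, -18.3]
contact_force: [1.2, 1.2, -0.1]
gripper_width: 0.0006
```

```bash
python3 -c "
from mv import *
to(.56,-.10,.24,-24.3);print(r.get_state()['joints'])"
```

```text
slide total (0.1m units, tool) [0.52  0.511 0.006]
turn total [-0.   -0.    0.07] [-0. -0.  6.]
[ 1.74847393e+01  6.63952795e+00 -1.77811474e+01 -5.74866638e-03
 -6.55622019e+01  5.41991584e+01]
```

>>> {"name": "apply_moves", "arguments": {"slide": [[0.26,0.25,0],[0.26,0.25,0],[0,0,0]], "turn": [[0,0,0.035],[0,0,0.035],[0,0,0]], "jaw": [1,1,1]}}

```text
time_s: 2.05
tcp_pos: [0.5591, -0.1011, 0.2396]
eef_rot: [179.9, 0.1, -24.6]
contact_force: [-1.1, 0.2, -0.4]
gripper_width: 0.0003
```

```bash
python3 -c "
from mv import *
c=cap('wrist','w1');a=c['pixels'];print(r.get_state()['tcp_pos'],r.get_state()['eef_rot'])
cv2.imwrite('pics/w1b.png',cv2.resize(a,(800,600),interpolation=cv2.INTER_CUBIC))"
```

```text
[ 0.55834299 -0.09968784  0.23960932] [ 1.79947896e+02  7.99709047e-02 -2.45407083e+01]
```

View pics/w1b.png

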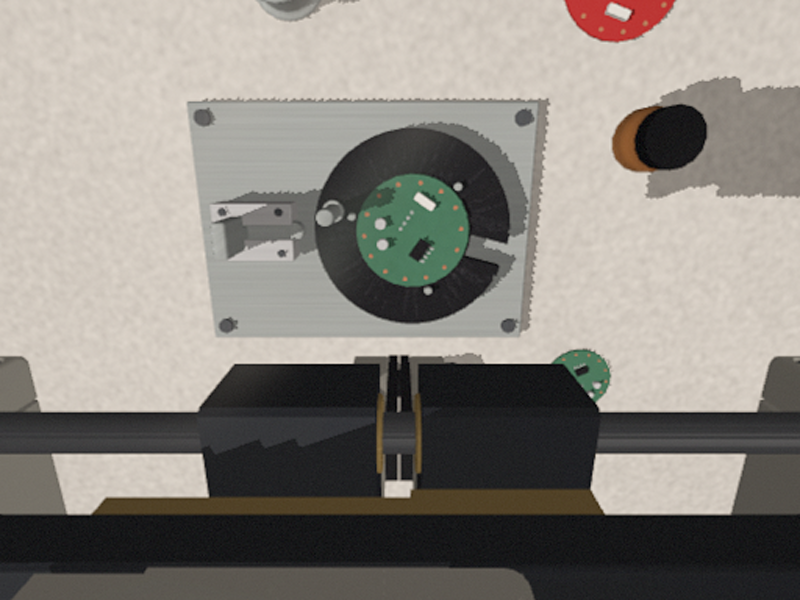

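Wrist view at 800x600: plate corners at (188,101), (538,100), (520,337) and (216,337). The disc is centred near (413,225), the post top is at (326,216), the slot mouth is at about (505,255), and the tab is at (219,238).

```bash
python3 - <<'E'
from mv import *
K=np.array([[95,170,12],[95,-95,12],[-95,-95,12],[-95,170,12]])/1000
f=1.5625
uv=(np.array([[188,101],[538,100],[520,337],[216,337]])+.5)/f-.5
c=load('w1')
p=np.load('hold.npy')
def res(q): return (proj(c,H(q,K))-uv).ravel()
s=least_squares(res,p); print(s.x,np.degrees(s.x[2]),res(s.x).reshape(-1,2).round(1))
# with free z
def res2(q): 
    k=K.copy();k[:,2]+=q[3]; return (proj(c,H(q,k))-uv).ravel()
s2=least_squares(res2,[*p,0]); print(s2.x,res2(s2.x).round(1))
np.save('hold.npy',s.x)
p=s.x
def inh(w): d=w[:2]-p[:2];cc,ss=np.cos(p[2]),np.sin(p[2]); return np.array([cc*d[0]+ss*d[1],-ss*d[0]+cc*d[1]])
for n,u,v,z in (('post',326,216,.075),('slot',505,255,.03),('axis?',413,225,.03),('tabTL',211,222,.077)): 
    q=inh(atz(c,(u+.5)/f-.5,(v+.5)/f-.5,z)); print(n,q.round(4),np.degrees(np.arctan2(q[1],q[0])).round(1),np.hypot(*q).round(4))
a=cv2.resize(c['pixels'],(1536,1152),interpolation=cv2.INTER_CUBIC)[160:680,340:1060]
cv2.imwrite('pics/w1c.png',a)
E
```

```text
[ 0.57853686 -0.12257483 -0.4289091 ] -24.574681080918413 [[-1.8 -0.4]
 [ 1.6 -0. ]
 [ 0.7  0.4]
 [-0.5  0.7]]
[ 0.57854158 -0.1223011  -0.42897854 -0.00360457] [-0.6  0.1  0.5  0.5 -0.2 -0.5  0.3 -0.2]
post [0.0167 0.0593] 74.2 0.0616
slot [-0.0187 -0.072 ] -104.6 0.0744
axis? [0.0047 0.    ] 0.0 0.0047
tabTL [0.0131 0.1353] 84.5 0.136
```

View pics/w1c.png

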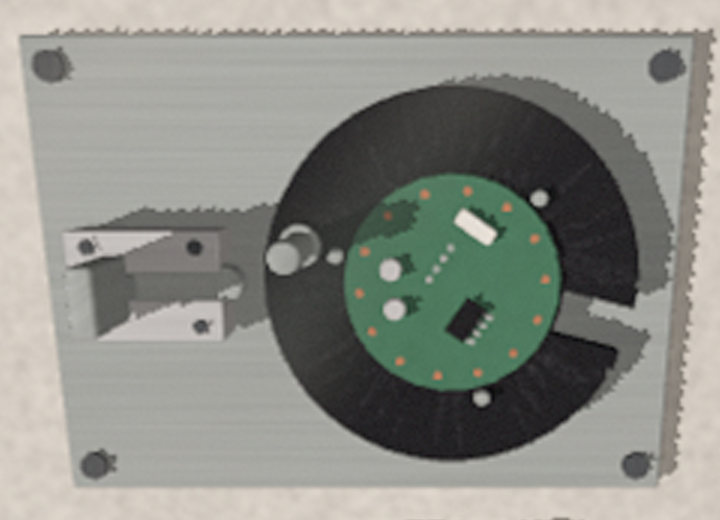

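```bash
python3 -c "
from mv import *
np.save('hold.npy',[.5783,-.1222,np.radians(-24.57)])
w=wl([-.0129,.0677,0])[0];print(w)
to(w[0],w[1],.066,-39.6)"
```

```text
[ 0.59471802 -0.05526609  0.        ]
slide total (0.1m units, tool) [ 0.149 -0.557  1.735]
turn total [0.001 0.001 0.175] [ 0.1  0.1 15.1]
```

>>> {"name": "apply_moves", "arguments": {"slide": [[0.07,-0.28,0],[0.08,-0.28,0],[0,0,0],[0,0,0],[0,0,0.35],[0,0,0.35],[0,0,0.35],[0,0,0]], "turn": [[0,0,0],[0,0,0],[0,0,0.0875],[0,0,0.0875],[0,0,0],[0,0,0],[0,0,0],[0,0,0]], "jaw": [1,1,1,1,1,1,1,1]}}

```text
time_s: 2.9
tcp_pos: [0.5913, -0.0524, 0.1311]
eef_rot: [179.7, 0.4, -39.4]
contact_force: [-1.0, -0.9, -0.1]
gripper_width: 0.0001
```

```bash
python3 -c "
from mv import *
w=wl([-.0129,.0677,0])[0];print(w)
to(w[0],w[1],.066,-39.6)
for n in ['wrist','scene']: c=cap(n,n+'2')
a=cv2.imread('pics/wrist2.png');b=cv2.imread('pics/scene2.png')[150:290,190:350]
cv2.imwrite('pics/m2.png',np.hstack([a,cv2.resize(b,(288,252),interpolation=cv2.INTER_CUBIC)[:, :]] if 0 else [cv2.resize(a,(400,300)),cv2.resize(b,(343,300),interpolation=cv2.INTER_CUBIC)]))"
```

```text
[ 0.59471802 -0.05526609  0.        ]
slide total (0.1m units, tool) [ 0.049 -0.003  0.65 ]
turn total [0.004 0.004 0.003] [0.3 0.4 0.2]
```

View pics/m2.png

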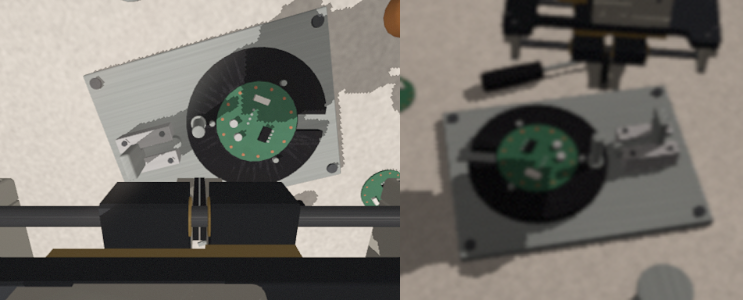

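>>> {"name": "apply_moves", "arguments": {"slide": [[0,0,0.25],[0,0,0.2],[0,0,0.15],[0,0,0.05],[0,0,0]], "turn": [[0,0,0],[0,0,0],[0,0,0],[0,0,0],[0,0,0]], "jaw": [1,1,1,1,1]}}

```text
time_s: 3.5
tcp_pos: [0.5958, -0.0527, 0.0718]
eef_rot: [-179.9, -0.1, -39.3]
contact_force: [-0.4, -1.1, 0.3]
gripper_width: 0.0002
```

```bash
cat > look.py <<'E'
import sys
from mv import *
t=sys.argv[1]
w=cap('wrist','wrist'+t);s=cap('side','side'+t)
a=w['pixels'][20:300,100:420]; b=s['pixels'][150:290,150:350]
cv2.imwrite(f'pics/m{t}.png',np.hstack([cv2.resize(a,(400,350),interpolation=cv2.INTER_CUBIC),cv2.resize(b,(400,280),interpolation=cv2.INTER_CUBIC).copy() if 0 else cv2.resize(b,(400,350),interpolation=cv2.INTER_CUBIC)]))
st=r.get_state();p=np.load('hold.npy');d=st['tcp_pos'][:2]-p[:2];cc,ss=np.cos(p[2]),np.sin(p[2])
print(st['time_s'],st['tcp_pos'],st['eef_rot'],st['contact_force'].round(1),'holder xy',cc*d[0]+ss*d[1],-ss*d[0]+cc*d[1],'yaw_h',st['eef_rot'][2]-np.degrees(p[2]))
E
python3 look.py 3
```

```text
3.6 [ 0.59615543 -0.05269197  0.07235617] [-1.79897068e+02 -1.05217890e-01 -3.93477509e+01] [ 0.5 -0.1  0.7] holder xy -0.01266307020245502 0.07063872843765454 yaw_h -14.777750932001794
```

View pics/m3.png

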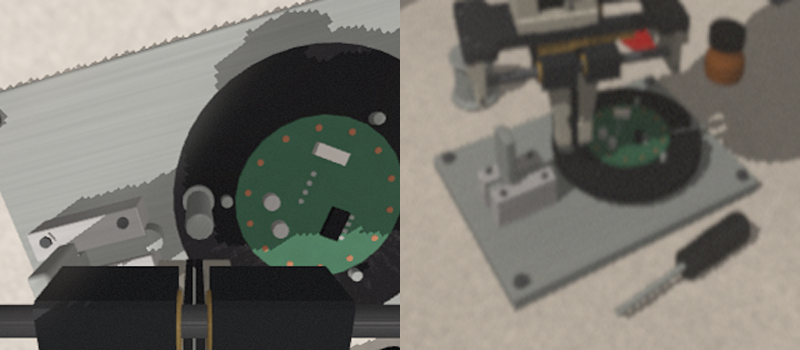

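>>> {"name": "apply_moves", "arguments": {"slide": [[0.03,0.02,0.04],[0.03,0.01,0.02],[0.03,0,0],[0.02,0,0],[0.02,0,0],[0.02,0,0],[0.01,0,0],[0,0,0]], "turn": [[0,0,0],[0,0,0],[0,0,0],[0,0,0],[0,0,0],[0,0,0],[0,0,0],[0,0,0]], "jaw": [1,1,1,1,1,1,1,1]}}

```text
time_s: 4.4
tcp_pos: [0.6055, -0.0655, 0.0645]
eef_rot: [180.0, 0.0, -39.4]
contact_force: [-0.7, 1.2, -0.3]
gripper_width: 0.0003
```

```bash
python3 look.py 4
```

```text
4.5 [ 0.60545299 -0.06540824  0.06455119] [-1.79999129e+02 -1.75203834e-03 -3.93776526e+01] [ 0.7  0.8 -0.4] holder xy 0.0010801180266839273 0.06293982857840032 yaw_h -14.807652596925507
```

View pics/m4.png

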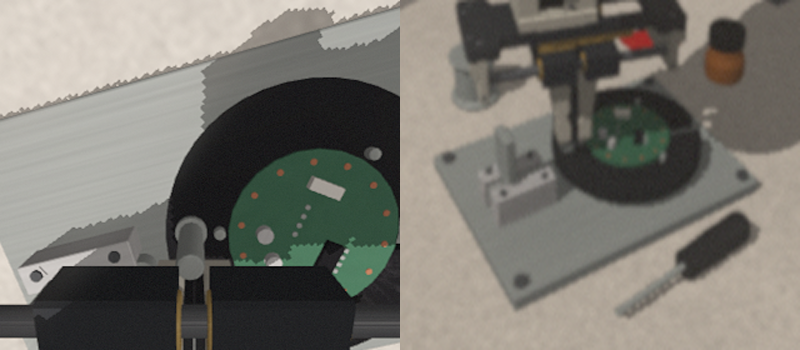

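>>> {"name": "apply_moves", "arguments": {"slide": [[0.02,-0.004,0],[0.02,-0.004,0],[0.03,-0.006,0],[0.04,-0.008,0],[0.044,-0.009,0],[0.044,-0.009,0],[0.044,-0.009,0],[0.044,-0.009,0]], "turn": [[0,0,0.021],[0,0,0.021],[0,0,0.032],[0,0,0.043],[0,0,0.0465],[0,0,0.0465],[0,0,0.0465],[0,0,0.0465]], "jaw": [1,1,1,1,1,1,1,1]}}

```text
time_s: 5.3
tcp_pos: [0.6282, -0.0837, 0.0646]
eef_rot: [-180.0, 0.0, -65.7]
contact_force: [-0.4, 0.6, 0.3]
gripper_width: 0.0007
```

```bash
python3 look.py 5
```

```text
5.4 [ 0.62835117 -0.08409051  0.06454047] [-1.79987336e+02 -1.44071232e-02 -6.55717670e+01] [-0.6 -0.2  0.5] holder xy 0.029673127994100337 0.0554703335926821 yaw_h -41.001767016347365
```

View pics/m5.png

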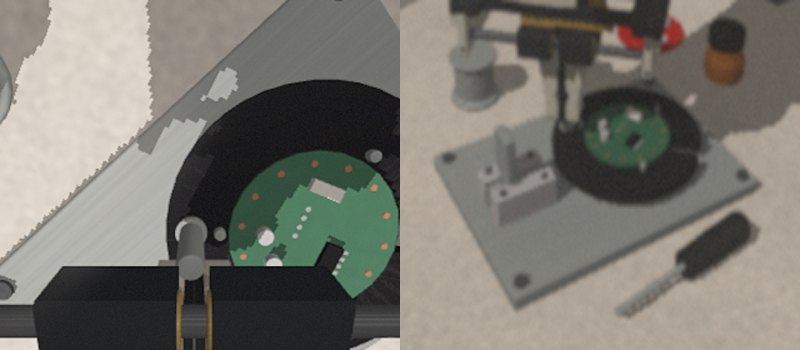

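>>> {"name": "apply_moves", "arguments": {"slide": [[0.044,-0.009,0],[0.044,-0.009,0],[0.044,-0.009,0],[0.044,-0.009,0],[0.044,-0.009,0],[0.044,-0.009,0],[0.044,-0.009,0],[0.044,-0.009,0]], "turn": [[0,0,0.0465],[0,0,0.0465],[0,0,0.0465],[0,0,0.0465],[0,0,0.0465],[0,0,0.0465],[0,0,0.0465],[0,0,0.0465]], "jaw": [1,1,1,1,1,1,1,1]}}

```text
time_s: 6.2
tcp_pos: [0.6413, -0.1165, 0.0645]
eef_rot: [-180.0, 0.0, -97.5]
contact_force: [-0.8, 1.2, 0.5]
gripper_width: 0.0003
```

```bash
python3 look.py 6
```

```text
6.3 [ 0.6412806  -0.11692225  0.06450868] [-1.79996799e+02 -5.24399104e-03 -9.74144455e+01] [-0.7  0.1  0.5] holder xy 0.05508344221783739 0.03098749496763636 yaw_h -72.84444545277316
```

View pics/m6.png

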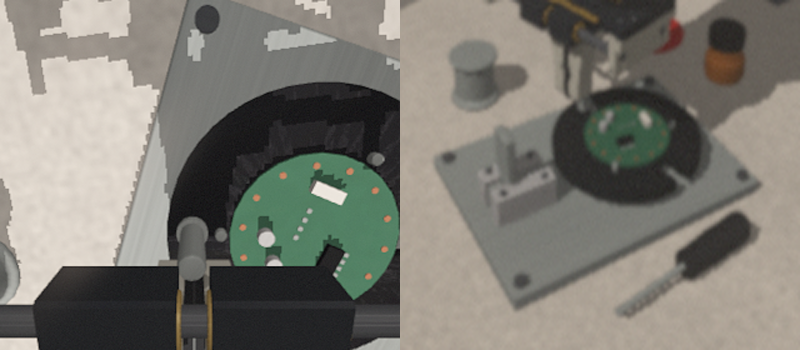

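>>> {"name": "apply_moves", "arguments": {"slide": [[0.044,-0.009,0],[0.044,-0.009,0],[0.044,-0.009,0],[0.044,-0.009,0],[0.044,-0.009,0],[0.044,-0.009,0],[0.044,-0.009,0],[0.044,-0.009,0]], "turn": [[0,0,0.0465],[0,0,0.0465],[0,0,0.0465],[0,0,0.0465],[0,0,0.0465],[0,0,0.0465],[0,0,0.0465],[0,0,0.0465]], "jaw": [1,1,1,1,1,1,1,1]}}

```text
time_s: 7.1
tcp_pos: [0.6352, -0.1513, 0.0646]
eef_rot: [-180.0, 0.0, -129.3]
contact_force: [0.5, 1.2, 0.1]
gripper_width: 0.0003
```

>>> {"name": "apply_moves", "arguments": {"slide": [[0.044,-0.009,0],[0.044,-0.009,0],[0.044,-0.009,0],[0.044,-0.009,0],[0.044,-0.009,0],[0.044,-0.009,0],[0.044,-0.009,0],[0.044,-0.009,0]], "turn": [[0,0,0.0465],[0,0,0.0465],[0,0,0.0465],[0,0,0.0465],[0,0,0.0465],[0,0,0.0465],[0,0,0.0465],[0,0,0.0465]], "jaw": [1,1,1,1,1,1,1,1]}}

```text
time_s: 7.9
tcp_pos: [0.6115, -0.1774, 0.0645]
eef_rot: [180.0, 0.0, -161.3]
contact_force: [-0.5, 3.4, 0.7]
gripper_width: 0.0006
```

```bash
python3 look.py 7
```

```text
8.0 [ 0.61121839 -0.17778973  0.06460854] [ 1.79988077e+02  2.52728662e-04 -1.61258523e+02] [-0.3  0.8  0.9] holder xy 0.0530522251242201 -0.03686867779843434 yaw_h -136.68852346624405
```

View pics/m7.png

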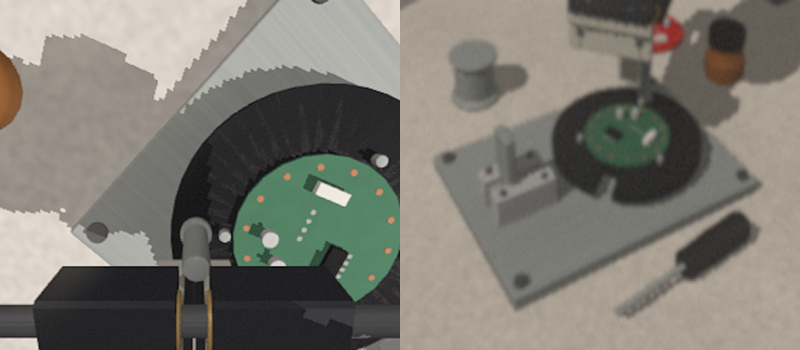

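>>> {"name": "apply_moves", "arguments": {"slide": [[0.044,-0.009,0],[0.044,-0.009,0],[0.044,-0.009,0],[0.044,-0.009,0],[0.044,-0.009,0],[0.044,-0.009,0],[0.044,-0.009,0],[0.044,-0.009,0]], "turn": [[0,0,0.0465],[0,0,0.0465],[0,0,0.0465],[0,0,0.0465],[0,0,0.0465],[0,0,0.0465],[0,0,0.0465],[0,0,0.0465]], "jaw": [1,1,1,1,1,1,1,1]}}

```text
time_s: 8.8
tcp_pos: [0.5783, -0.1876, 0.0648]
eef_rot: [180.0, 0.1, 166.8]
contact_force: [1.5, 1.0, -0.0]
gripper_width: 0.0008
```

```bash
python3 look.py 8; python3 - <<'E'
from h import *
a=load('side8')['pixels'][180:260,180:290]; cv2.imwrite('pics/s8.png',cv2.resize(a,None,fx=7,fy=7,interpolation=cv2.INTER_CUBIC))
c=cap('scene','scene8');a=c['pixels'][180:260,210:335]; cv2.imwrite('pics/sc8.png',cv2.resize(a,None,fx=6,fy=6,interpolation=cv2.INTER_CUBIC))
E
```

```text
8.9 [ 0.57755134 -0.18772769  0.06477536] [-1.79999687e+02  2.34933804e-02  1.66848007e+02] [0.3 0.1 0.2] holder xy 0.02656585280474345 -0.05990571320448528 yaw_h 191.4180072838224
```

View pics/s8.png

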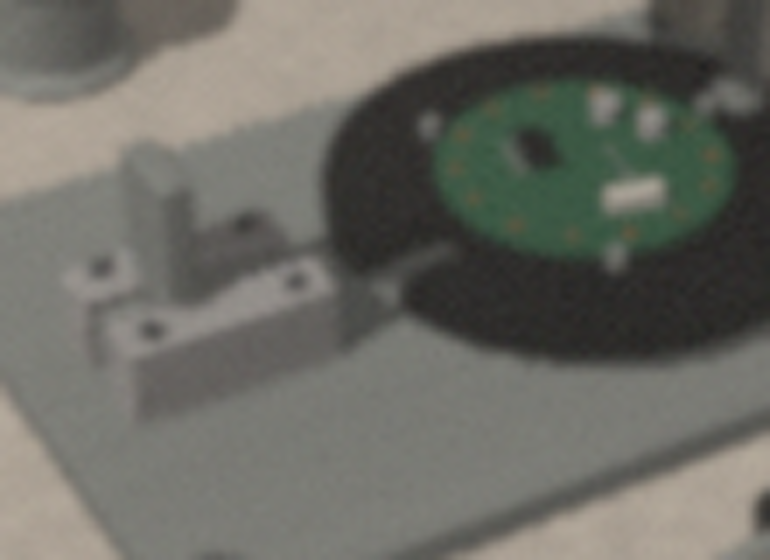

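View pics/sc8.png

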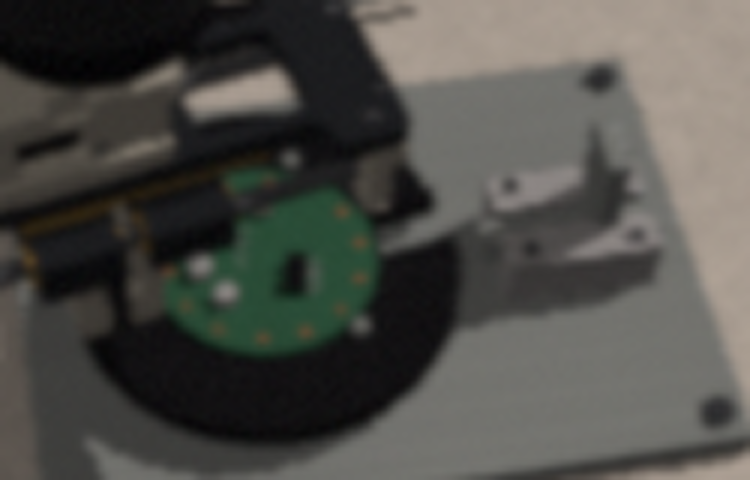

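>>> {"name": "apply_moves", "arguments": {"slide": [[0.033,-0.007,0],[0.033,-0.007,0],[0.022,-0.0045,0],[0,0,0]], "turn": [[0,0,0.035],[0,0,0.035],[0,0,0.0233],[0,0,0]], "jaw": [1,1,1,1]}}

```text
time_s: 9.35
tcp_pos: [0.5689, -0.1873, 0.0647]
eef_rot: [-180.0, 0.0, 158.9]
contact_force: [0.9, -0.4, -0.0]
gripper_width: 0.0003
```

```bash
python3 look.py 9; python3 - <<'E'
from h import *
a=load('side9')['pixels'][180:260,180:290]; cv2.imwrite('pics/s9.png',cv2.resize(a,None,fx=7,fy=7,interpolation=cv2.INTER_CUBIC))
a=load('wrist9')['pixels']; cv2.imwrite('pics/w9.png',cv2.resize(a,None,fx=1.5,fy=1.5,interpolation=cv2.INTER_CUBIC))
E
```

```text
9.45 [ 0.56885461 -0.18730049  0.06464791] [-1.79993911e+02  1.09149006e-02  1.58872510e+02] [1.2 0.9 0.6] holder xy 0.018478942366651874 -0.06313333673251464 yaw_h 183.4425096650108
```

View pics/s9.png

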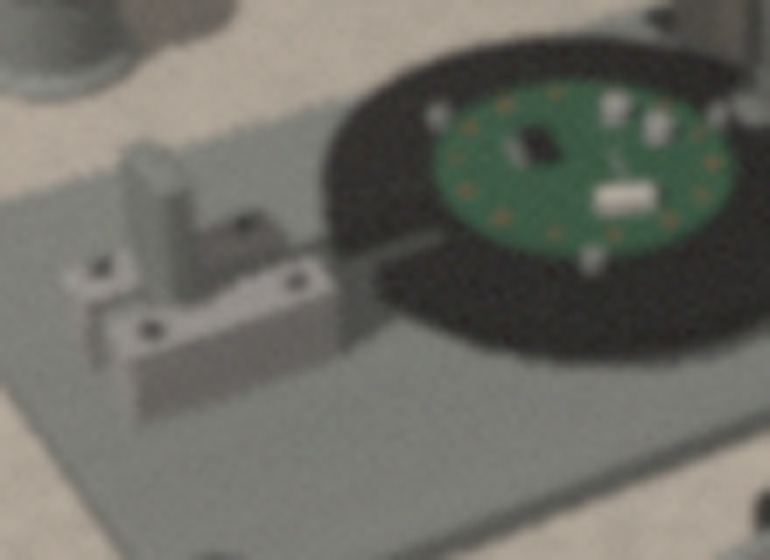

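View pics/w9.png

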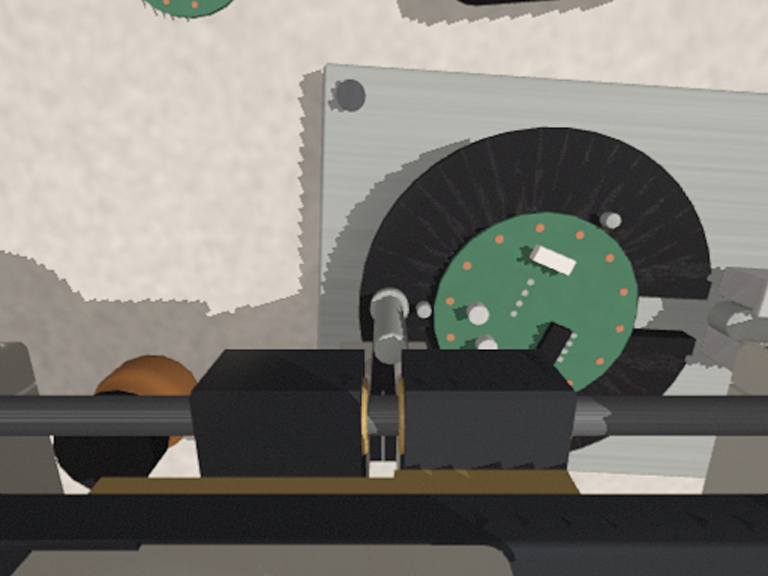

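```bash
python3 - <<'E'
from mv import *
c=load('wrist9');p=np.load('hold.npy')
def inh(w): d=w[:2]-p[:2];cc,ss=np.cos(p[2]),np.sin(p[2]); return np.array([cc*d[0]+ss*d[1],-ss*d[0]+cc*d[1]])
f=1.5
for n,u,v,z in (('m1',710,298,.03),('m2',694,334,.03),('in1',638,297,.03),('in2',638,330,.03),('nose',709,317,.031),('posttop',389,347,.075),('e1',328,66,.012),('e2',767,93,.012)):
    q=inh(atz(c,(u+.5)/f-.5,(v+.5)/f-.5,z)); print(n,q.round(4))
a=c['pixels'][170:250,380:512]; cv2.imwrite('pics/w9c.png',cv2.resize(a,None,fx=6,fy=6,interpolation=cv2.INTER_CUBIC))
E
```

```text
m1 [-0.0104  0.0748]
m2 [0.0063 0.0724]
in1 [-0.009   0.0441]
in2 [0.0059 0.0475]
nose [-0.0022  0.0759]
posttop [ 0.     -0.0622]
e1 [-0.0933 -0.092 ]
e2 [-0.094   0.0882]
```

View pics/w9c.png

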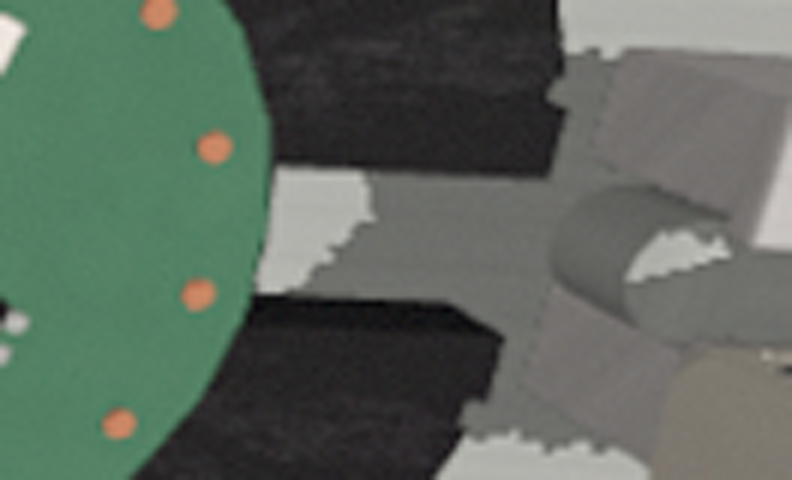

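```bash
python3 - <<'E'
from mv import *
c=load('wrist9');p=np.load('hold.npy')
def inh(w): d=w[:2]-p[:2];cc,ss=np.cos(p[2]),np.sin(p[2]); return np.array([cc*d[0]+ss*d[1],-ss*d[0]+cc*d[1]])
for n,u,v,z in (('m1',550,177,.03),('m2',500,338,.03),('in1',275,165,.03),('nosetop',625,280,.031),('nosebot',552,245,.019),('barlow edge',740,348,.031),('bar up edge',730,215,.031)):
    q=inh(atz(c,380+u/6,170+v/6,z)); print(n,q.round(4))
for q in ([0,.086,.031],[0.007,.1,.031],[-.007,.1,.031],[0,.075,.03],[.009,.0745,.03],[-.009,.0745,.03]): 
    u=proj(c,H(p,q))[0]; print(q,(u-[380,170])*6)
E
```

```text
m1 [-0.0097  0.074 ]
m2 [0.0089 0.0736]
in1 [-0.0093  0.0444]
nosetop [0.0011 0.0845]
nosebot [0.0015 0.0852]
barlow edge [0.0082 0.0993]
bar up edge [-0.0069  0.0936]
[0, 0.086, 0.031] [641.49115319 271.54739297]
[0.007, 0.1, 0.031] [749.32821475 338.53614748]
[-0.007, 0.1, 0.031] [789.48347888 217.70876845]
[0, 0.075, 0.03] [534.44700717 262.51171923]
[0.009, 0.0745, 0.03] [507.72538781 338.89173477]
[-0.009, 0.0745, 0.03] [552.67602819 183.49210773]
```

The slot mouth is centred at x ≈ -0.4 mm and the bar line at about +1 mm. I'll add a small 1 mm nudge, then back away and lift.

>>> {"name": "apply_moves", "arguments": {"slide": [[0.01,-0.002,0],[0,0,0],[-0.1,0,0],[-0.2,0,0],[0,0,-0.3],[0,0,-0.4],[0,0,-0.4],[0,0,0]], "turn": [[0,0,0.011],[0,0,0],[0,0,0],[0,0,0],[0,0,0],[0,0,0],[0,0,0],[0,0,0]], "jaw": [1,1,1,1,1,1,1,1]}}

```text
time_s: 10.25
tcp_pos: [0.5989, -0.1995, 0.1808]
eef_rot: [179.9, 0.5, 157.8]
contact_force: [0.4, -0.2, -0.3]
gripper_width: 0.0008
```

```bash
python3 look.py 10;  python3 - <<'E'
from h import *
a=load('wrist10')['pixels']; cv2.imwrite('pics/w10.png',cv2.resize(a,None,fx=1.5,fy=1.5,interpolation=cv2.INTER_CUBIC))
E
```

```text
10.35 [ 0.5961176  -0.19866096  0.17569226] [1.79947963e+02 1.17944587e-01 1.57746275e+02] [-0.5 -0.3 -0.2] holder xy 0.04799710545681436 -0.06212908094037395 yaw_h 182.31627461571318
```

View pics/w10.png

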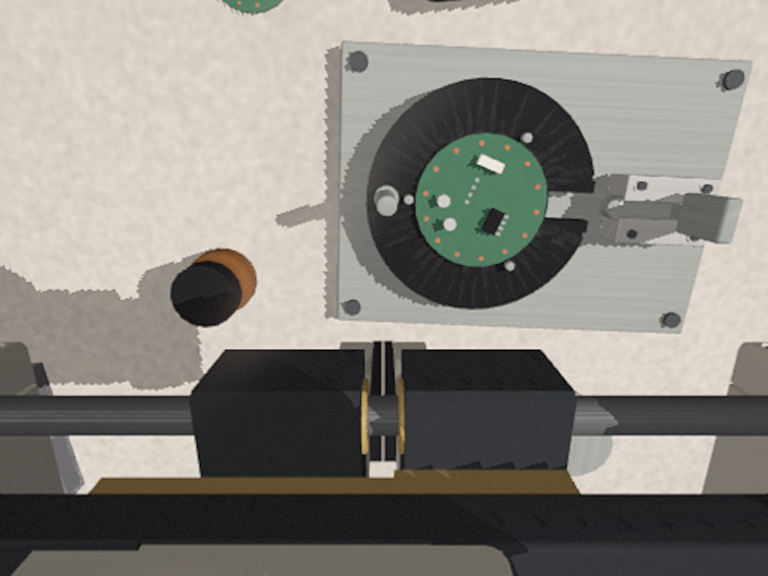

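```bash
python3 -c "
from mv import *
w=wl([.001,.175,0])[0];print(w)
to(w[0],w[1],.18,-114.57)"
```

```text
[0.65197527 0.03653864 0.        ]
slide total (0.1m units, tool) [ 0.374  2.388 -0.042]
turn total [-1.00e-03  2.00e-03 -1.02e+00] [ -0.    0.1 -87.7]
```

>>> {"name": "apply_moves", "arguments": {"slide": [[0.04,0.24,0],[0.06,0.4,0],[0.06,0.4,0],[0.06,0.4,0],[0.06,0.4,0],[0.05,0.3,0],[0.04,0.25,0],[0,0,0]], "turn": [[0,0,0],[0,0,0],[0,0,0],[0,0,0],[0,0,0],[0,0,0],[0,0,0],[0,0,-0.06]], "jaw": [1,1,1,1,1,1,1,1]}}

```text
time_s: 11.15
tcp_pos: [0.6517, 0.0396, 0.1725]
eef_rot: [-179.9, -0.1, 163.1]
contact_force: [0.1, 0.1, 0.2]
gripper_width: 0.0004
```

>>> {"name": "apply_moves", "arguments": {"slide": [[0,0,0],[0,0,0],[0,0,0],[0,0,0],[0,0,0],[0,0,0],[0,0,0],[0,0,0]], "turn": [[0,0,-0.09],[0,0,-0.09],[0,0,-0.09],[0,0,-0.09],[0,0,-0.09],[0,0,-0.09],[0,0,-0.09],[0,0,-0.09]], "jaw": [1,1,1,1,1,1,1,1]}}

```text
time_s: 11.95
tcp_pos: [0.651, 0.0365, 0.1727]
eef_rot: [179.9, -0.2, -134.9]
contact_force: [-1.0, 0.1, 0.4]
gripper_width: 0.0004
```

>>> {"name": "apply_moves", "arguments": {"slide": [[0,0,0],[0,0,0],[0,0,0],[0,0,0]], "turn": [[0,0,-0.09],[0,0,-0.09],[0,0,-0.06],[0,0,0]], "jaw": [1,1,1,1]}}

```text
time_s: 12.35
tcp_pos: [0.6511, 0.0365, 0.1729]
eef_rot: [179.9, -0.1, -114.5]
contact_force: [0.6, 0.5, -0.3]
gripper_width: 0.0007
```

```bash
python3 look.py 11;  python3 - <<'E'
from mv import *
w=wl([.001,.175,0])[0]
to(w[0],w[1],.066,-114.57)
a=load('wrist11')['pixels']; cv2.imwrite('pics/w11.png',cv2.resize(a,None,fx=1.5,fy=1.5,interpolation=cv2.INTER_CUBIC))
c=load('wrist11')
print(proj(c,H(np.load('hold.npy'),[[0,.138,.077],[0,.128,.077],[0,.075,.03],[0,.086,.031]]))*1.5)
E
```

```text
12.45 [0.65126771 0.03657005 0.17337565] [ 1.79913139e+02 -7.16363978e-02 -1.14764379e+02] [-0.4 -0.3  0.7] holder xy 0.0003434436650055356 0.17473436064316247 yaw_h -90.19437914381123
slide total (0.1m units, tool) [-0.004 -0.008  1.074]
turn total [ 0.001 -0.001 -0.002] [ 0.1 -0.1 -0.2]
[[381.73837643 235.1618303 ]
 [381.74168266 216.84132981]
 [381.6789969  119.09942391]
 [381.67791933 138.11199839]]
```

View pics/w11.png

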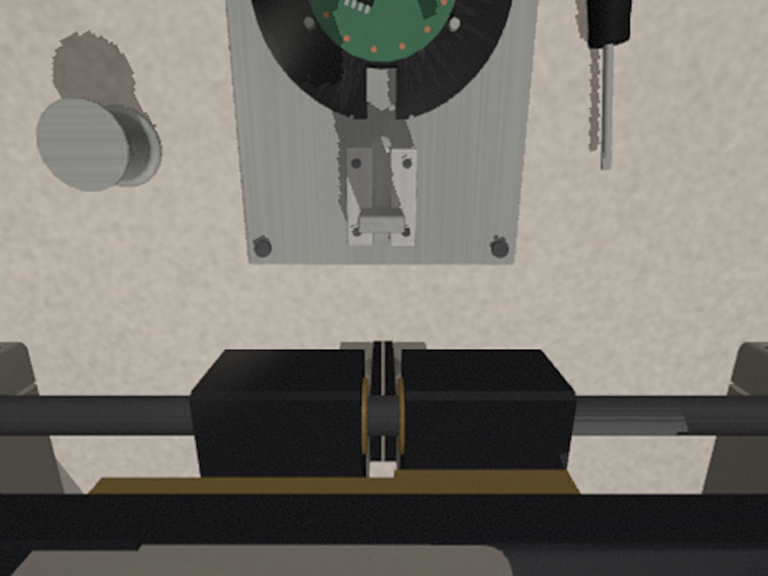

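The slot mouth (columns 366–396, row 117) is centred on the bar line at column 381, and the tab's outer face is at row 235 as predicted. Next I lower the tool behind the tab.

>>> {"name": "apply_moves", "arguments": {"slide": [[0,0,0.2],[0,0,0.3],[0,0,0.25],[0,0,0.2],[0,0,0.1],[0,0,0.03],[0,0,0]], "turn": [[0,0,0],[0,0,0],[0,0,0],[0,0,0],[0,0,0],[0,0,0],[0,0,0]], "jaw": [1,1,1,1,1,1,1]}}

```text
time_s: 13.15
tcp_pos: [0.6518, 0.0367, 0.0666]
eef_rot: [180.0, -0.0, -114.6]
contact_force: [0.1, 0.3, 0.3]
gripper_width: 0.0004
```

```bash
python3 look.py 12
```

```text
13.25 [0.65237101 0.03689209 0.06764457] [-1.79926040e+02  5.36831637e-02 -1.14616745e+02] [0.2 0.4 0.8] holder xy 0.0012129445467336242 0.17548599988339966 yaw_h -90.04674465515666
```

View pics/m12.png

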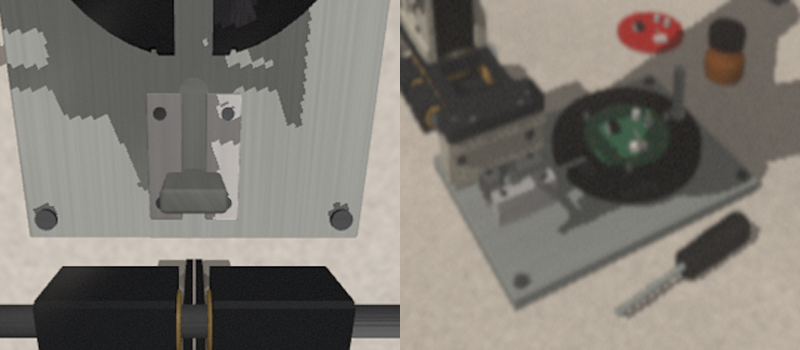

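>>> {"name": "apply_moves", "arguments": {"slide": [[0.06,0,0.02],[0.08,0,0.01],[0.05,0,0],[0.02,0,0],[0.02,0,0],[0.02,0,0],[0.02,0,0],[0,0,0]], "turn": [[0,0,0],[0,0,0],[0,0,0],[0,0,0],[0,0,0],[0,0,0],[0,0,0],[0,0,0]], "jaw": [1,1,1,1,1,1,1,1]}}

```text
time_s: 14.05
tcp_pos: [0.6404, 0.0121, 0.0636]
eef_rot: [-180.0, 0.0, -114.6]
contact_force: [0.2, 0.0, -0.0]
gripper_width: 0.0001
```

```bash
python3 look.py 13
```

```text
14.15 [0.6404266  0.01222435 0.06355118] [ 1.79999679e+02 -2.75024426e-03 -1.14603710e+02] [-0.2 -0.1 -0.3] holder xy 0.0006070122571052092 0.14808528723540637 yaw_h -90.03370999156806
```

View pics/m13.png

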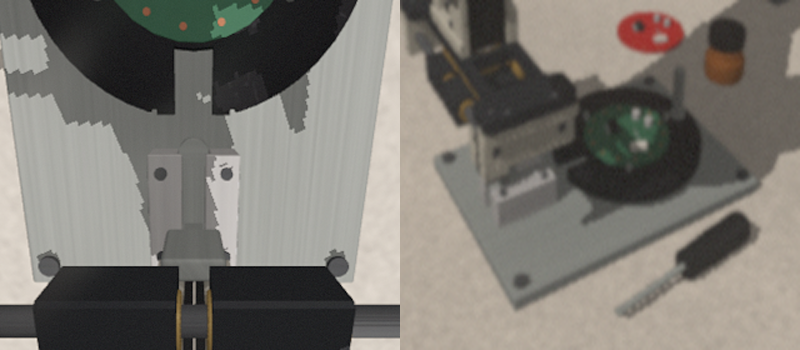

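>>> {"name": "apply_moves", "arguments": {"slide": [[0.02,0,0],[0.02,0,0],[0.02,0,0],[0.02,0,0],[0.02,0,0],[0.02,0,0],[0.02,0,0],[0.02,0,0]], "turn": [[0,0,0],[0,0,0],[0,0,0],[0,0,0],[0,0,0],[0,0,0],[0,0,0],[0,0,0]], "jaw": [1,1,1,1,1,1,1,1]}}

```text
time_s: 14.95
tcp_pos: [0.6337, -0.0025, 0.0636]
eef_rot: [-180.0, 0.0, -114.6]
contact_force: [1.5, 2.2, -0.2]
gripper_width: 0.0004
```

```bash
python3 look.py 14
```

```text
15.05 [ 0.63355303 -0.0027801   0.06357458] [ 1.79994039e+02 -1.80131484e-02 -1.14616081e+02] [ 0.2  0.9 -1.2] holder xy 0.0005947362232342074 0.1315813632177356 yaw_h -90.04608102367064
```

View pics/m14.png

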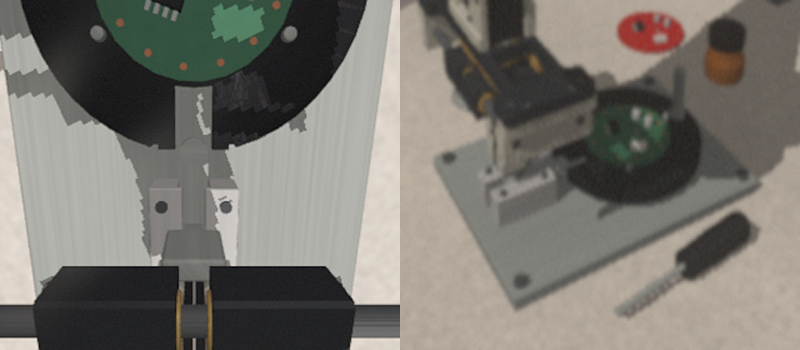

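```bash
cat > trav.py <<'E'
import sys
from mv import *
c=load('wrist'+sys.argv[1]);p=np.load('hold.npy')
a=c['pixels'][int(sys.argv[2]):int(sys.argv[2])+110,200:312]
cv2.imwrite('pics/t.png',cv2.resize(a,None,fx=5,fy=5,interpolation=cv2.INTER_CUBIC))
for t in (.01,.014,.018,.03,.034,.038):
    u=proj(c,H(p,[[0,.086-t,.031],[0,.128-t,.077],[0,.138-t,.077]])); print(t,((u-[200,int(sys.argv[2])]+.5)*5).round().tolist())
E
python3 trav.py 14 110
```

```text
0.01 [[279.0, 168.0], [280.0, 662.0], [280.0, 753.0]]
0.014 [[279.0, 134.0], [280.0, 624.0], [280.0, 717.0]]
0.018 [[279.0, 100.0], [280.0, 586.0], [280.0, 680.0]]
0.03 [[279.0, -6.0], [279.0, 468.0], [280.0, 567.0]]
0.034 [[279.0, -42.0], [279.0, 427.0], [280.0, 528.0]]
0.038 [[279.0, -79.0], [279.0, 386.0], [280.0, 488.0]]
```

View pics/t.png

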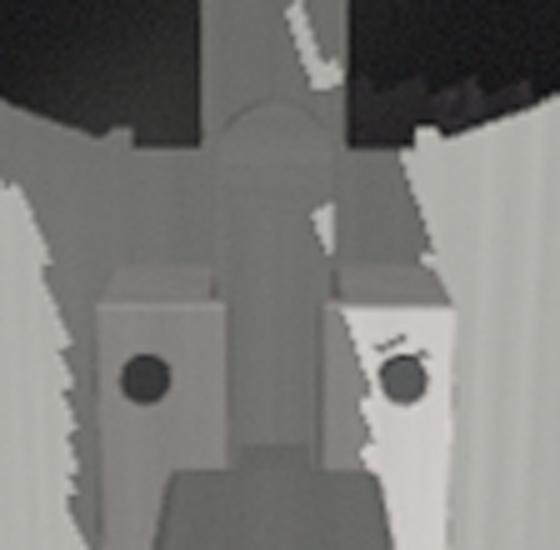

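>>> {"name": "apply_moves", "arguments": {"slide": [[0.02,0,0],[0.02,0,0],[0.02,0,0],[0.02,0,0],[0.02,0,0],[0.02,0,0],[0.02,0,0],[0.02,0,0]], "turn": [[0,0,0],[0,0,0],[0,0,0],[0,0,0],[0,0,0],[0,0,0],[0,0,0],[0,0,0]], "jaw": [1,1,1,1,1,1,1,1]}}

```text
time_s: 15.85
tcp_pos: [0.627, -0.0171, 0.0636]
eef_rot: [-180.0, -0.0, -114.6]
contact_force: [0.5, 3.1, -0.8]
gripper_width: 0.0005
```

```bash
python3 look.py 15; python3 trav.py 15 130
```

```text
15.95 [ 0.62687772 -0.01730246  0.06354804] [ 1.79991720e+02 -1.73154770e-02 -1.14616974e+02] [ 1.3 -0.1 -0.3] holder xy 0.0005623141774230497 0.1155983292437595 yaw_h -90.04697395540143
0.01 [[279.0, 199.0], [279.0, 706.0], [279.0, 791.0]]
0.014 [[279.0, 167.0], [279.0, 670.0], [279.0, 757.0]]
0.018 [[278.0, 134.0], [279.0, 635.0], [279.0, 723.0]]
0.03 [[278.0, 34.0], [279.0, 524.0], [279.0, 617.0]]
0.034 [[278.0, -0.0], [279.0, 486.0], [279.0, 580.0]]
0.038 [[278.0, -35.0], [279.0, 447.0], [279.0, 543.0]]
```

View pics/t.png

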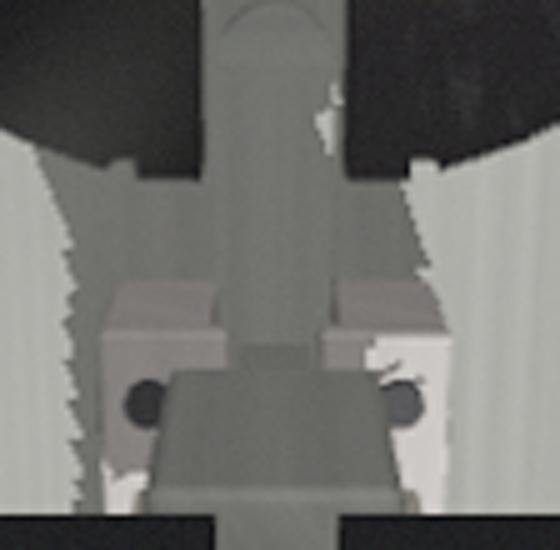

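>>> {"name": "apply_moves", "arguments": {"slide": [[0.01,0,0],[0.01,0,0],[0.01,0,0]], "turn": [[0,0,0],[0,0,0],[0,0,0]], "jaw": [1,1,1]}}

```text
time_s: 16.25
tcp_pos: [0.6258, -0.0196, 0.0636]
eef_rot: [-180.0, 0.0, -114.6]
contact_force: [0.9, 2.6, -0.1]
gripper_width: 0.0004
```

>>> {"name": "apply_moves", "arguments": {"slide": [[0.005,0,0]], "turn": [[0,0,0]], "jaw": [1]}}

```text
time_s: 16.35
tcp_pos: [0.6256, -0.0201, 0.0635]
eef_rot: [180.0, 0.0, -114.6]
contact_force: [0.2, 2.1, -1.1]
gripper_width: 0.0009
```

```bash
python3 look.py 16; python3 trav.py 16 130
```

```text
16.45 [ 0.62561655 -0.0201498   0.06359545] [-1.79997865e+02 -1.97729548e-03 -1.14607102e+02] [ 1.2  1.4 -0.6] holder xy 0.0005992752896914061 0.11248439509630183 yaw_h -90.03710240112403
0.01 [[278.0, 226.0], [279.0, 735.0], [279.0, 819.0]]
0.014 [[278.0, 194.0], [279.0, 700.0], [279.0, 786.0]]
0.018 [[278.0, 162.0], [279.0, 665.0], [279.0, 752.0]]
0.03 [[278.0, 63.0], [279.0, 556.0], [279.0, 647.0]]
0.034 [[278.0, 29.0], [279.0, 518.0], [279.0, 611.0]]
0.038 [[278.0, -6.0], [279.0, 480.0], [279.0, 574.0]]
```

View pics/t.png

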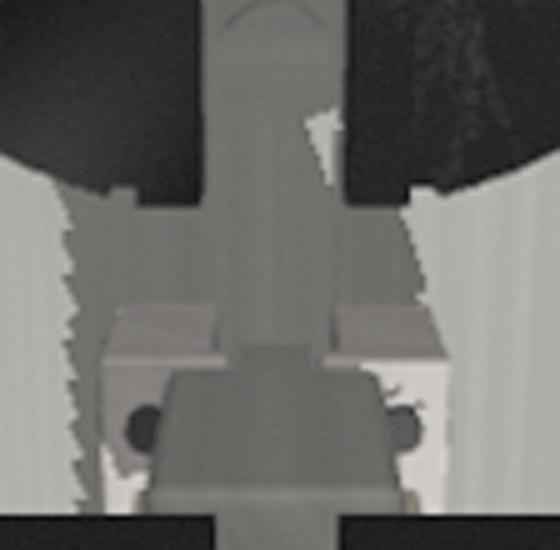

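>>> {"name": "apply_moves", "arguments": {"slide": [[0.005,0,0],[0,0,0]], "turn": [[0,0,0],[0,0,0]], "jaw": [1,1]}}

```text
time_s: 16.65
tcp_pos: [0.6254, -0.0206, 0.0636]
eef_rot: [-180.0, -0.0, -114.6]
contact_force: [0.3, 2.0, -0.3]
gripper_width: 0.0004
```

>>> {"name": "apply_moves", "arguments": {"slide": [[0.005,0,0],[0,0,0]], "turn": [[0,0,0],[0,0,0]], "jaw": [1,1]}}

```text
time_s: 16.85
tcp_pos: [0.6252, -0.0209, 0.0635]
eef_rot: [180.0, 0.0, -114.6]
contact_force: [0.2, 2.1, -1.0]
gripper_width: 0.0006
```

>>> {"name": "apply_moves", "arguments": {"slide": [[0.005,0,0],[0,0,0]], "turn": [[0,0,0],[0,0,0]], "jaw": [1,1]}}

```text
time_s: 17.05
tcp_pos: [0.6253, -0.0209, 0.0636]
eef_rot: [-180.0, 0.0, -114.6]
contact_force: [0.7, 4.5, -1.0]
gripper_width: 0.0005
```

```bash
python3 look.py 17; python3 trav.py 17 130
```

```text
17.15 [ 0.62522409 -0.02093133  0.06357321] [-1.79985851e+02  4.05875118e-02 -1.14597731e+02] [ 0.7  4.9 -1.4] holder xy 0.000567309512013725 0.11161044642910439 yaw_h -90.02773059716381
0.01 [[279.0, 233.0], [279.0, 742.0], [279.0, 826.0]]
0.014 [[279.0, 201.0], [279.0, 708.0], [279.0, 793.0]]
0.018 [[279.0, 169.0], [279.0, 673.0], [279.0, 759.0]]
0.03 [[279.0, 70.0], [279.0, 564.0], [279.0, 655.0]]
0.034 [[279.0, 36.0], [279.0, 527.0], [279.0, 619.0]]
0.038 [[279.0, 2.0], [279.0, 489.0], [279.0, 582.0]]
```

View pics/t.png

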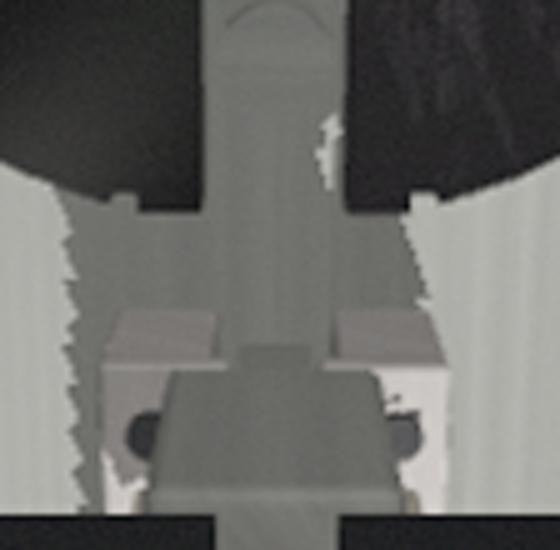

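The push force rose to about 5 N, the tool stopped advancing, and the picture matches 38 mm of travel, so the bar is home. I'll back off and lift.

>>> {"name": "apply_moves", "arguments": {"slide": [[-0.02,0,0],[-0.08,0,0],[-0.2,0,0],[-0.2,0,0],[0,0,-0.3],[0,0,-0.4],[0,0,-0.4],[0,0,0]], "turn": [[0,0,0],[0,0,0],[0,0,0],[0,0,0],[0,0,0],[0,0,0],[0,0,0],[0,0,0]], "jaw": [1,1,1,1,1,1,1,1]}}

```text
time_s: 17.95
tcp_pos: [0.6498, 0.0259, 0.1802]
eef_rot: [-179.5, 0.3, -114.5]
contact_force: [1.1, 0.8, -0.2]
gripper_width: 0.0004
```

```bash
python3 look.py 18; python3 trav.py 18 50; python3 -c "
import cv2,numpy as np
a=cv2.imread('pics/wrist18.png');b=cv2.imread('pics/side18.png')[140:290,140:350]
cv2.imwrite('pics/f.png',np.hstack([cv2.resize(a,(400,300)),cv2.resize(b,(400,300),interpolation=cv2.INTER_CUBIC)]))"
```

```text
18.05 [0.64681557 0.02549217 0.17487679] [-1.79887737e+02  1.11338450e-01 -1.14558238e+02] [-0.4  0.2 -0.5] holder xy 0.0009006662052102113 0.16280832249177865 yaw_h -89.98823760193883
0.01 [[300.0, 209.0], [301.0, 466.0], [300.0, 526.0]]
0.014 [[301.0, 187.0], [301.0, 442.0], [301.0, 502.0]]
0.018 [[301.0, 164.0], [301.0, 418.0], [301.0, 478.0]]
0.03 [[301.0, 94.0], [301.0, 343.0], [301.0, 405.0]]
0.034 [[301.0, 71.0], [302.0, 317.0], [301.0, 381.0]]
0.038 [[301.0, 47.0], [302.0, 292.0], [301.0, 355.0]]
```

View pics/f.png

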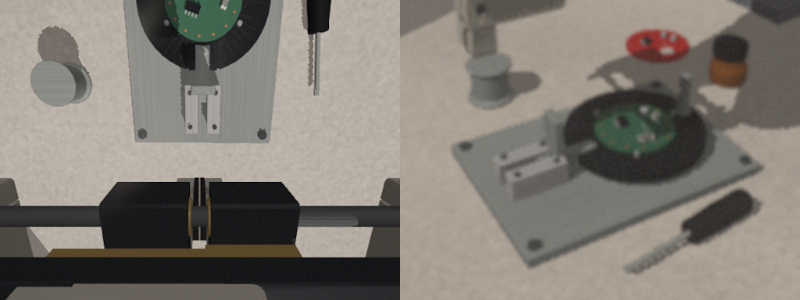

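View pics/t.png

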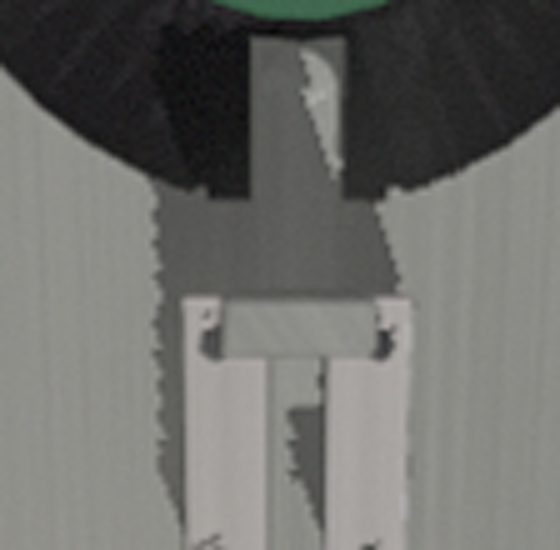

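The tab's top edge spans rows 300–357, against 292–355 predicted for 38 mm. The slot is centred on the bar to within about 1 mm and the board is in place, so I'm handing in.

```bash
python3 -c "
from plant import r
print(r.close_job(), r.get_state()['time_s'])"
```

```text
the job is handed in; nothing more can be done
the job is handed in; nothing more can be done
```

The turntable is locked and the job is handed in. No verdict was reported.

- **Turning:** I pushed the post about 165° clockwise with the closed fingers until the slot faced the bar, then backed off.
- **Locking:** I pushed the thumb tab in small steps until the tool stopped advancing and the force rose to about 5 N. Then I backed off and lifted clear.

**Last checks, from the final pictures:**
- **Bar:** its travel reads about 37.5 to 38 mm of 38 mm.
- **Slot:** it is centred on the bar to within about 1 mm.
- **Board:** it lies between its pins on the disc.
- **Spool, jar and screwdriver:** by eye they had not moved.
- **Forces:** the highest reading was about 5 N.
- **Time:** about 18 s of the 54 s allowed.

**One disagreement:** the first holder position from the scene and side cameras disagreed by up to about 10 mm, so I used the wrist-camera fit instead. Its predictions matched the tab and slot to about 1 mm.

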